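# Pack the storage kit into the foam tray

### The arm

A 7-joint arm with a two-finger parallel gripper is mounted at the origin on the work surface. World frame = base frame: x ahead of the robot, y to its left, z up, the work surface at z = 0. Lengths are in m, angles in rad, forces in N, time in s.
With the tool pointing down it reaches from about 0.35 to 0.9 m from the base axis. Payload 8.1 kg.
Tool frame: the origin (TCP) lies at the very end of the fingers, on their centre line; the grasp point (between the pads) lies grip_point_offset behind it (grip_point_offset is the distance from the TCP to the grasp point, in m); z points along the fingers, y is the direction in which the jaws open and shut (so a half turn about z gives the same grasp; the last joint's range is limited). The gripper opens to 92 mm and grips with 3 to 60 N. Pads are 19 mm wide; open, the fingers measure 130 mm over their backs; the gripper's body (75 mm by 190 mm) begins 47 mm behind the grasp point.
Start: joints at [1.166, 0.434, 0.025, 1.573, -0.012, 1.134, -0.075], TCP at [0.186, -0.597, 0.227] pointing down, gripper open.
Joint ranges: [-2.62, 2.62], [-0.44, 2.09], [-1.27, 1.32], [0.08, 2.57], [-1.32, 4.46], [0.12, 2], [-2.74, 2.74]. Speed limits (rad/s): [2.22, 2.22, 3.01, 3.01, 3.14, 3.14, 3.14].

### API

Orientations are given as a rotation vector (axis times angle).
In Python, from cell import * gives the robot as it stands.
- The arm moves only by the tool drive_tool, never from a script. Its argument "increments" is a list of rows, each an object of numbers: "grip": the gripper's target within -1 to 1 (shut at 1, half-way at 0, fully open at -1); "tx", "ty", "tz": the shift along the world's x, y, z normalised to -1 to 1, where 1 is 400 mm; "turn": the turn about the world's z normalised to -1 to 1, where 1 is 60 degrees. In form: [{"grip": .., "tx": .., "ty": .., "tz": .., "turn": ..}, ...]. A call has 1 to 20 rows; each row is the pose to reach, as a shift and turn from the pose measured when the call began; what a row does not reach only later rows make up. A row lasts 1/10 s, in which the tool goes at most 50 mm and 8.59 degrees, less where a joint would pass 70% of its speed; a pose out of reach is approached as far as the arm can. A call with a number of a shift or a turn outside -1 to 1 is refused whole. A call with a gripper value outside its range is refused whole. The fingers move at their own pace and stop on an object; "newtons" is the grip in N (left out, the last holds). Time passes only in rows, so rows that repeat a pose let the fingers close. It gives the time, the measured TCP pose, the force and the opening at its end, in the units of the state.
- observe(): the state, without advancing time (a new reading comes with each control period).
- get_image(name): name is "scene" or "side" or "wrist"; returns the picture (400x640x3 uint8, red, green, blue); there is no depth.
- camera_info(name): a dict with "fx", "fy", "cx", "cy" (pixels), "eye" and "rotation" of the camera in the world; the wrist camera has in their place "hand_eye" (4x4, takes a point from camera to tool coordinates, whose origin is the TCP and whose axes are the flange's). Camera axes: x right, y down, z forward; pixel columns grow to the right and rows downward; lengths in m; the calibration is good to about 2 mm. A picture is of the moment at which its call begins: read the wrist's pose just before it. camera_info takes no time and is no camera call.
- sign_off(): hands the job in, once; it reports no verdict.
The state is a dict: "clock": time; "joints": joint angles; "dq": joint speeds; "joint_efforts": joint torques, N m; "position": TCP position; "ee_rot": TCP orientation; "force": force on the tool from outside, world axes, zero at the start; "ft_torque": the same for the moment, N m; "width": opening from 0.0 (shut) to 1.0 (fully open).
Only numpy, scipy, OpenCV 4.12 (cv2) and the standard library are available. Lean on these libraries where they do the work, as an engineer would, in place of code of your own. Each camera call takes 0.05 s, during which the arm holds its last target. There are 200 camera calls.

### The job

Pack the storage kit into the foam-lined tray: set the short drive stick, the power brick, the small puck and the L-shaped bracket, lying flat, each fully down into the foam cutout that matches its shape. Set them in gently rather than dropping them, and leave the longer stick and the larger puck, which fit no cutout, where they lie.

Things in the scene. Friction and masses are not known exactly. Their poses are not given: they have to be found in the camera images.
- stick: Short drive stick: finned aluminium bar 90 (x) x 30 (y) x 22 mm high, about 0.1 kg, lying flat on the table; origin = centre of its underside, x along its length, z up. Grip it across its 30 mm width. Belongs in foam_long.
- brick: Power brick: black plastic block 70 (x) x 46 (y) x 28 mm high, about 0.16 kg, lying flat on the table; origin = centre of its underside, x along its length, z up. Grip it across its 46 mm width. Belongs in foam_oblong.
- puck: Small puck: round grey plastic dock with a dark disc on top, diameter 58, 24 mm high, about 0.12 kg, lying flat on the table; origin = centre of its underside, z up. Belongs in foam_round.
- bracket: Steel L bracket, 76 (x) x 60 (y) over all, 22 mm high, 0.14 kg, flat on the table; arms 22 wide. Origin = middle of the 76 x 60 outline at the underside, in the open inner corner; z up. Long arm: x -38 to 38, y -30 to -8. Short arm: x -38 to -16, y -30 to 30. Grip across the long arm at x = 10, y = -19. Belongs in foam_L.
- long_stick: Look-alike, stays where it is: long drive stick, as the short one but 126 (x) x 30 x 22 mm high; too long for the cutout. Origin = centre of its underside, x along its length.
- large_puck: Look-alike, stays where it is: large puck, as the small one but diameter 80, 24 mm high; too wide for the cutout. Origin = centre of its underside.
- foam_long: Dark foam module (mm) 120 (x) x 96 x 22 high, fixed; origin = centre of its underside, 4 above the table; foam top 26 above the table. Cutout 10 deep, pale floor 12 above the origin: rectangle 100 (x) x 40 (y), centred, for the stick, either way round. Four modules lie 2 by 2, edge to edge, turned alike, in a fixed grey tray 252 x 204, walls 6, flush with the foam top; their order varies.
- foam_oblong: Dark foam module in the tray (mm) 120 (x) x 96 x 22 high, fixed; origin = centre of its underside, 4 above the table; foam top 26 above the table. Cutout 10 deep, pale floor 12 above the origin: rectangle 80 (x) x 56 (y), centred, for the power brick, either way round.
- foam_round: Dark foam module in the tray (mm) 120 (x) x 96 x 22 high, fixed; origin = centre of its underside, 4 above the table; foam top 26 above the table. Cutout 10 deep, pale floor 12 above the origin: circle of diameter 68, centred, for the small puck.
- foam_L: Dark foam module in the tray (mm) 120 (x) x 96 x 22 high, fixed; origin = centre of its underside, 4 above the table; foam top 26 above the table. Cutout 10 deep, pale floor 12 above the origin: an L 5 mm larger all round than the bracket, which fits only with its x axis along the module's x axis, pointing the same way; seated, its origin is right above the module's.
Not all that is in view belongs to the job. What is shaped like the foam_L but blue or yellow is not meant.

How it is judged:
By the outcome, as a careful person would: the job done as asked, in the order asked, and still so for the second after the job is handed in, with the robot touching nothing.
It also fails if it takes over 96 s, if anything falls off the work surface, if the arm or the gripper's body presses on something with over 40 N, if the wrist force passes 120 N, or if a joint passes its speed limit or range.

## Working session

There is one attempt and no reset: what is moved stays moved. The work goes in short steps, Python scripts to look and compute and a tool call to move; the robot and the scene stay as the last step left them, time stands still between calls to the robot, and variables do not carry over. Pictures are saved under pics/ and viewed, about 12 in all and at most 16, crops included, and the job is handed in when it is done.

Besides the shell and the picture viewer there is one more tool, called after ">>>" as name(argument=value, ...), one argument or row to a line, values as JSON. drive_tool: Moves the arm, as the interface text tells. Its arguments: {"type":"object","properties":{"increments":{"type":"array","items":{"type":"object","properties":{"grip":{"type":"number"},"tx":{"type":"number"},"ty":{"type":"number"},"tz":{"type":"number"},"turn":{"type":"number"}}}},"newtons":{"type":"number"}},"required":["increments"]}

```bash
mkdir -p pics; ls
python3 - <<'E'
from cell import *
import cv2
for n in ("scene","side"):
    cv2.imwrite(f"pics/{n}0.png",get_image(n)[:,:,::-1]); print(camera_info(n))
print(camera_info("wrist")); print(observe()); 
try: print(grip_point_offset)
except Exception as e: print(e)
E
```

```text
pics
{'fx': 365.76847956688573, 'fy': 365.76847956688573, 'cx': 317.8762421797065, 'cy': 202.27234707341663, 'eye': array([ 1.14706673, -0.34415717,  1.05538256]), 'rotation': array([-2.16741424, -1.39829053,  0.45084331])}
{'fx': 498.62480164766305, 'fy': 498.62480164766305, 'cx': 318.57660543510104, 'cy': 192.1899933905661, 'eye': array([0.18558831, 1.09342155, 0.74246015]), 'rotation': array([-0.28823539,  2.61079408, -1.47047275])}
{'fx': 340.99301554247387, 'fy': 340.99301554247387, 'cx': 315.65968520377805, 'cy': 201.05646332269066, 'hand_eye': array([[ 1.22196078e-04, -9.60198260e-01, -2.79319327e-01,
         7.57560330e-02],
       [ 9.99999948e-01,  3.35162280e-05,  3.22261438e-04,
        -1.03583835e-04],
       [-3.00073142e-04, -2.79319352e-01,  9.60198214e-01,
        -1.58508413e-01],
       [ 0.00000000e+00,  0.00000000e+00,  0.00000000e+00,
         1.00000000e+00]])}
{'clock': 0.1, 'joints': array([ 1.16642038,  0.43513039,  0.02498143,  1.57399277, -0.0116315 ,
        1.13398048, -0.07506108]), 'dq': array([ 0.00103192, -0.00228809, -0.00313648, -0.00337923, -0.00036492,
        0.00104458, -0.00084231]), 'joint_efforts': array([ 3.30166353e-03, -6.69127893e+01,  9.88590494e-01, -3.15143931e+01,
       -6.03026943e-02,  3.73229070e-02,  6.53879169e-05]), 'position': array([ 0.18558401, -0.59634485,  0.22604291]), 'ee_rot': array([-3.10459321e+00, -4.71952845e-01,  4.75645100e-04]), 'force': array([ 0.31551039,  0.54841337, -0.30701741]), 'ft_torque': array([-0.0160911 ,  0.02488871, -0.03786544]), 'width': 1.003524331422585}
0.0188
```

View pics/scene0.png

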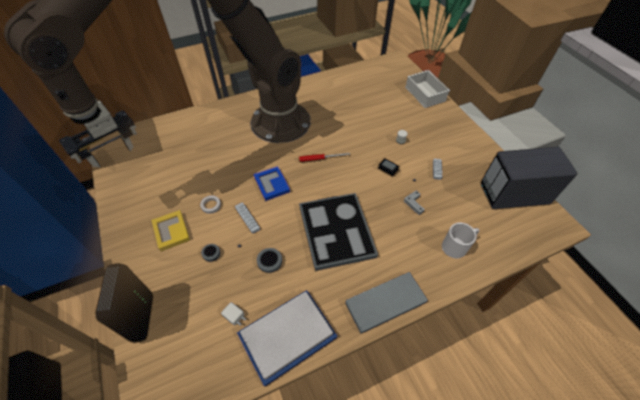

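View pics/side0.png

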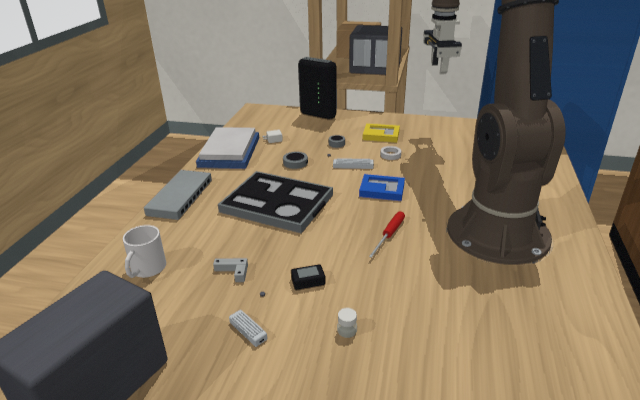

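```bash
cat > h.py <<'E'
from cell import *
import numpy as np, cv2
from scipy.spatial.transform import Rotation as R
def cam(n, st=None):
    c=camera_info(n)
    if n=="wrist":
        T=np.eye(4); T[:3,:3]=R.from_rotvec(st["ee_rot"]).as_matrix(); T[:3,3]=st["position"]
        T=T@c["hand_eye"]; return c,T[:3,:3],T[:3,3]
    return c,R.from_rotvec(c["rotation"]).as_matrix(),np.array(c["eye"])
def ray(k,uv,z):
    c,Rm,e=k; uv=np.atleast_2d(uv).astype(float)
    d=np.c_[(uv[:,0]-c["cx"])/c["fx"],(uv[:,1]-c["cy"])/c["fy"],np.ones(len(uv))]@Rm.T
    return e+d*((z-e[2])/d[:,2])[:,None]
def proj(k,P):
    c,Rm,e=k; q=(np.atleast_2d(P)-e)@Rm
    return np.c_[q[:,0]/q[:,2]*c["fx"]+c["cx"],q[:,1]/q[:,2]*c["fy"]+c["cy"]]
def topdown(img,k,z,x0,x1,y0,y1,s):
    "orthophoto at height z; s px per m; column=(y1-y)*s, row=(x1-x)*s"
    Y,X=np.meshgrid(y1-np.arange(int((y1-y0)*s))/s, x1-np.arange(int((x1-x0)*s))/s)
    uv=proj(k,np.c_[X.ravel(),Y.ravel(),np.full(X.size,z)]).astype(np.float32).reshape(X.shape+(2,))
    return cv2.remap(img,uv[...,0],uv[...,1],cv2.INTER_CUBIC)
E
python3 - <<'E'
from h import *
im=cv2.imread("pics/scene0.png"); k=cam("scene")
for n,uv in dict(long=(248,217),puck=(211,252),large=(269,260),tray=(338,231),bracket=(414,203),brick=(388,167),stick=(437,169)).items(): print(n,ray(k,uv,.02)[0].round(3))
E
```

```text
long [ 0.425 -0.277  0.02 ]
puck [ 0.504 -0.425  0.02 ]
large [ 0.607 -0.267  0.02 ]
tray [ 0.601 -0.023  0.02 ]
bracket [0.608 0.269 0.02 ]
brick [0.426 0.272 0.02 ]
stick [0.51  0.434 0.02 ]
```

Run:
```python
from h import *
a=cv2.imread("pics/scene0.png"); b=cv2.imread("pics/side0.png")
r=dict(z=.024,x0=.36,x1=.72,y0=-.5,y1=.5,s=800)
o=np.vstack([topdown(a,cam("scene"),**r),topdown(b,cam("side"),**r)]); print(o.shape)
cv2.imwrite("pics/o.png",o)
```

```text
(576, 800, 3)
```

View pics/o.png

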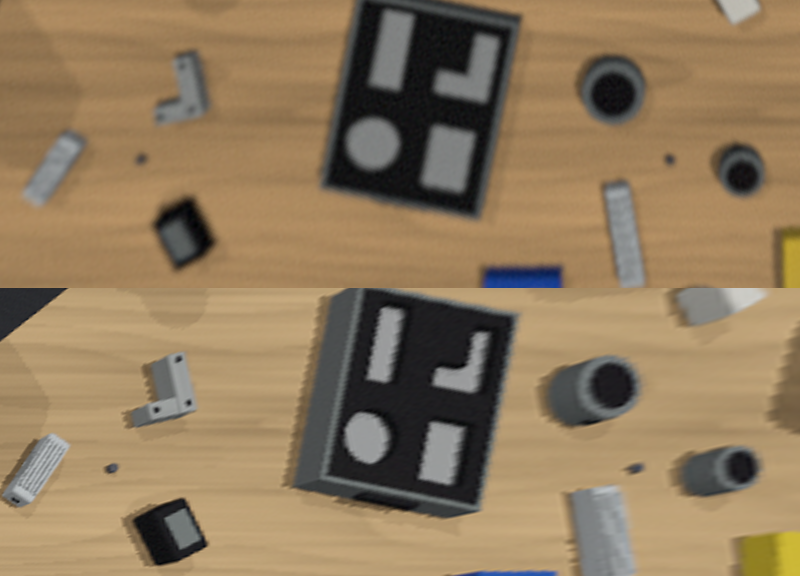

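>>> drive_tool(
  increments=[
    {"grip": -1,"tx": 0.3,"ty": 0.3,"tz": 0.1,"turn": 0.5},
    {"tx": 0.6,"ty": 0.6,"tz": 0.1,"turn": 1,"grip": -1},
    {"tx": 0.785,"ty": 0.95,"tz": 0.1,"turn": 1,"grip": -1},
    {"tx": 0.785,"ty": 0.95,"tz": 0.1,"turn": 1,"grip": -1},
    {"tx": 0.785,"ty": 0.95,"tz": 0.1,"turn": 1,"grip": -1},
    {"tx": 0.785,"ty": 0.95,"tz": 0.1,"turn": 1,"grip": -1},
    {"tx": 0.785,"ty": 0.95,"tz": 0.1,"turn": 1,"grip": -1},
    {"tx": 0.785,"ty": 0.95,"tz": 0.1,"turn": 1,"grip": -1},
    {"tx": 0.785,"ty": 0.95,"tz": 0.1,"turn": 1,"grip": -1},
    {"tx": 0.785,"ty": 0.95,"tz": 0.1,"turn": 1,"grip": -1},
    {"tx": 0.785,"ty": 0.95,"tz": 0.1,"turn": 1,"grip": -1},
    {"tx": 0.785,"ty": 0.95,"tz": 0.1,"turn": 1,"grip": -1},
  ],
)

```text
clock: 1.3
position: [0.4999, -0.2153, 0.2657]
ee_rot: [-2.45, -1.964, 0.002]
force: [-0.9, -0.7, 0.2]
width: 1.0
```

>>> drive_tool(
  increments=[
    {"tx": 0.15,"ty": 0.49,"turn": 1,"grip": -1},
    {"tx": 0.15,"ty": 0.49,"turn": 1,"grip": -1},
    {"tx": 0.15,"ty": 0.49,"turn": 1,"grip": -1},
    {"tx": 0.15,"ty": 0.49,"turn": 1,"grip": -1},
    {"tx": 0.15,"ty": 0.49,"turn": 1,"grip": -1},
    {"tx": 0.15,"ty": 0.49,"turn": 1,"grip": -1},
    {"tx": 0.15,"ty": 0.49,"turn": 1,"grip": -1},
    {"tx": 0.15,"ty": 0.49,"turn": 1,"grip": -1},
    {"tx": 0.15,"ty": 0.49,"turn": 1,"grip": -1},
    {"tx": 0.15,"ty": 0.49,"turn": 1,"grip": -1},
  ],
)

```text
invalid input
```

Run:
```python
from h import *
st=observe(); im=get_image("wrist")[:,:,::-1]; k=cam("wrist",st); cv2.imwrite("pics/w1.png",im)
np.save("k1.npy",np.r_[st["position"],st["ee_rot"]]); print(st["position"],st["ee_rot"],st["joints"])
o=topdown(im,k,.026,.44,.76,-.16,.12,1800); print(o.shape); cv2.imwrite("pics/tray.png",o)
```

```text
[ 0.49989172 -0.21527741  0.2656793 ] [-2.44963996e+00 -1.96432468e+00  2.02747158e-03] [ 0.60579592  0.30582729 -0.38633999  1.68724385  0.1233025   1.17464244
 -0.03128629]
(576, 504, 3)
```

View pics/tray.png

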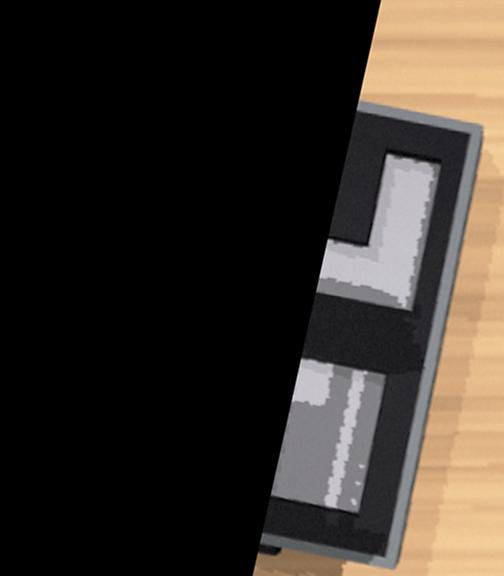

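>>> drive_tool(
  increments=[
    {"tx": 0.15,"ty": 0.49,"tz": 0,"turn": 1,"grip": -1},
    {"tx": 0.15,"ty": 0.49,"tz": 0,"turn": 1,"grip": -1},
    {"tx": 0.15,"ty": 0.49,"tz": 0,"turn": 1,"grip": -1},
    {"tx": 0.15,"ty": 0.49,"tz": 0,"turn": 1,"grip": -1},
    {"tx": 0.15,"ty": 0.49,"tz": 0,"turn": 1,"grip": -1},
    {"tx": 0.15,"ty": 0.49,"tz": 0,"turn": 1,"grip": -1},
    {"tx": 0.15,"ty": 0.49,"tz": 0,"turn": 1,"grip": -1},
    {"tx": 0.15,"ty": 0.49,"tz": 0,"turn": 1,"grip": -1},
    {"tx": 0.15,"ty": 0.49,"tz": 0,"turn": 1,"grip": -1},
    {"tx": 0.15,"ty": 0.49,"tz": 0,"turn": 1,"grip": -1},
    {"tx": 0.15,"ty": 0.49,"tz": 0,"turn": 1,"grip": -1},
  ],
)

```text
clock: 2.45
position: [0.559, -0.0213, 0.2656]
ee_rot: [-1.148, -2.924, 0.004]
force: [-0.2, 0.2, 0.4]
width: 1.0
```

Run:
```python
from h import *
st=observe(); im=get_image("wrist")[:,:,::-1]; k=cam("wrist",st); cv2.imwrite("pics/w1.png",im)
print(st["position"],st["ee_rot"],st["joints"])
o=topdown(im,k,.026,.44,.76,-.17,.13,1800); print(o.shape); cv2.imwrite("pics/tray.png",o)
```

```text
[ 0.55898917 -0.02128273  0.26559824] [-1.1479132  -2.92415999  0.00439379] [ 0.42761578  0.37859853 -0.66466457  1.63693989  0.24824291  1.21326577
  0.53204147]
(576, 540, 3)
```

View pics/tray.png

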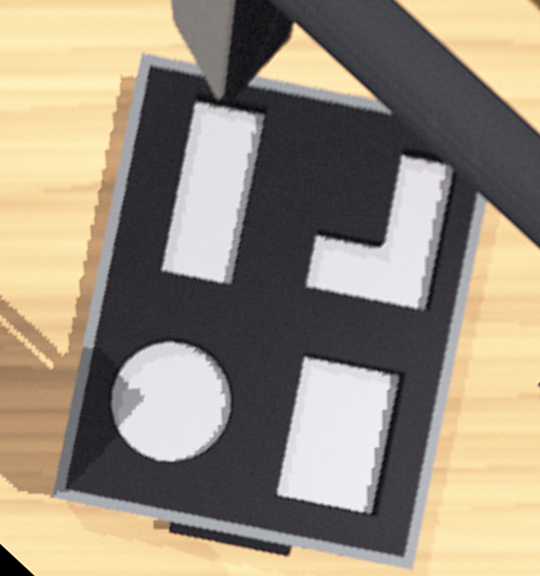

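>>> drive_tool(
  increments=[
    {"tx": -0.1,"ty": 0.9,"tz": 0,"turn": 0.2,"grip": -1},
    {"tx": -0.1,"ty": 0.9,"tz": 0,"turn": 0.2,"grip": -1},
    {"tx": -0.1,"ty": 0.9,"tz": 0,"turn": 0.2,"grip": -1},
    {"tx": -0.1,"ty": 0.9,"tz": 0,"turn": 0.2,"grip": -1},
    {"tx": -0.1,"ty": 0.9,"tz": 0,"turn": 0.2,"grip": -1},
    {"tx": -0.1,"ty": 0.9,"tz": 0,"turn": 0.2,"grip": -1},
    {"tx": -0.1,"ty": 0.9,"tz": 0,"turn": 0.2,"grip": -1},
    {"tx": -0.1,"ty": 0.9,"tz": 0,"turn": 0.2,"grip": -1},
    {"tx": -0.1,"ty": 0.9,"tz": 0,"turn": 0.2,"grip": -1},
    {"tx": -0.1,"ty": 0.9,"tz": 0,"turn": 0.2,"grip": -1},
    {"tx": -0.1,"ty": 0.9,"tz": 0,"turn": 0.2,"grip": -1},
  ],
)

```text
clock: 3.6
position: [0.52, 0.3368, 0.2655]
ee_rot: [0.839, 3.027, -0.006]
force: [-0.1, -0.1, 0.0]
width: 1.003
```

Run:
```python
from h import *
st=observe(); im=get_image("wrist")[:,:,::-1]; k=cam("wrist",st); cv2.imwrite("pics/w2.png",im)
print(st["position"],st["ee_rot"],st["joints"])
o=topdown(im,k,.022,.36,.68,.22,.51,1800); print(o.shape); cv2.imwrite("pics/objs.png",o)
```

```text
[0.52000677 0.33682817 0.26548207] [ 0.83901787  3.02663986 -0.00610022] [-0.17891177  0.50546815 -0.74608509  1.48286458  0.35128583  1.29312733
  0.06977542]
(576, 522, 3)
```

View pics/objs.png

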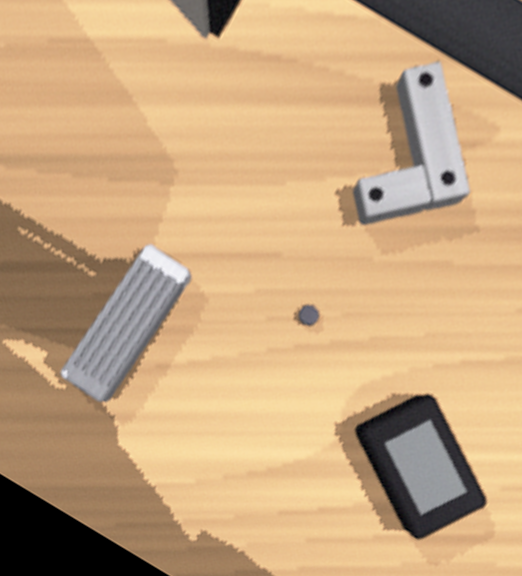

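>>> drive_tool(
  increments=[
    {"tx": -0.0485,"ty": 0.2565,"tz": -0.1,"turn": -0.047,"grip": -1},
    {"tx": -0.0485,"ty": 0.2565,"tz": -0.3,"turn": -0.047,"grip": -1},
    {"tx": -0.0485,"ty": 0.2565,"tz": -0.45,"turn": -0.047,"grip": -1},
    {"tx": -0.0485,"ty": 0.2565,"tz": -0.5,"turn": -0.047,"grip": -0.5},
    {"tx": -0.0485,"ty": 0.2565,"tz": -0.55,"turn": -0.047,"grip": -0.3},
    {"tx": -0.0485,"ty": 0.2565,"tz": -0.58,"turn": -0.047,"grip": -0.1},
    {"tx": -0.0485,"ty": 0.2565,"tz": -0.605,"turn": -0.047,"grip": -0.1},
    {"tx": -0.0485,"ty": 0.2565,"tz": -0.62,"turn": -0.047,"grip": -0.1},
    {"tx": -0.0485,"ty": 0.2565,"tz": -0.6325,"turn": -0.047,"grip": -0.1},
    {"tx": -0.0485,"ty": 0.2565,"tz": -0.6325,"turn": -0.047,"grip": -0.1},
    {"tx": -0.0485,"ty": 0.2565,"tz": -0.6325,"turn": -0.047,"grip": -0.1},
  ],
  newtons=20,
)

```text
clock: 4.75
position: [0.5013, 0.4398, 0.014]
ee_rot: [0.914, 3.004, -0.003]
force: [0.1, -0.1, -0.2]
width: 0.552
```

>>> drive_tool(
  increments=[
    {"tx": 0,"ty": 0,"tz": -0.004,"turn": 0,"grip": 0.3},
    {"tx": 0,"ty": 0,"tz": -0.004,"turn": 0,"grip": 0.6},
    {"tx": 0,"ty": 0,"tz": -0.004,"turn": 0,"grip": 1},
    {"tx": 0,"ty": 0,"tz": -0.004,"turn": 0,"grip": 1},
    {"tx": 0,"ty": 0,"tz": -0.004,"turn": 0,"grip": 1},
    {"tx": 0,"ty": 0,"tz": -0.004,"turn": 0,"grip": 1},
    {"tx": 0,"ty": 0,"tz": -0.004,"turn": 0,"grip": 1},
    {"tx": 0,"ty": 0,"tz": -0.004,"turn": 0,"grip": 1},
  ],
)

```text
clock: 5.55
position: [0.5015, 0.44, 0.0127]
ee_rot: [0.914, 3.004, -0.002]
force: [0.3, -1.1, 5.4]
width: 0.319
```

>>> drive_tool(
  increments=[
    {"tx": 0,"ty": 0,"tz": 0.05,"turn": 0,"grip": 1},
    {"tx": 0,"ty": 0,"tz": 0.15,"turn": 0,"grip": 1},
    {"tx": 0,"ty": 0,"tz": 0.25,"turn": 0,"grip": 1},
    {"tx": 0.05,"ty": -0.1,"tz": 0.25,"turn": 0.05,"grip": 1},
    {"tx": 0.1,"ty": -0.2,"tz": 0.25,"turn": 0.1,"grip": 1},
    {"tx": 0.15,"ty": -0.3,"tz": 0.25,"turn": 0.15,"grip": 1},
    {"tx": 0.2,"ty": -0.4,"tz": 0.25,"turn": 0.2,"grip": 1},
    {"tx": 0.25,"ty": -0.5,"tz": 0.25,"turn": 0.25,"grip": 1},
    {"tx": 0.3,"ty": -0.6,"tz": 0.25,"turn": 0.3,"grip": 1},
    {"tx": 0.35,"ty": -0.7,"tz": 0.25,"turn": 0.37,"grip": 1},
    {"tx": 0.386,"ty": -0.8,"tz": 0.25,"turn": 0.37,"grip": 1},
    {"tx": 0.386,"ty": -0.9,"tz": 0.25,"turn": 0.37,"grip": 1},
    {"tx": 0.386,"ty": -0.97,"tz": 0.25,"turn": 0.37,"grip": 1},
    {"tx": 0.386,"ty": -1,"tz": 0.25,"turn": 0.37,"grip": 1},
    {"tx": 0.386,"ty": -1,"tz": 0.25,"turn": 0.37,"grip": 1},
    {"tx": 0.386,"ty": -1,"tz": 0.25,"turn": 0.37,"grip": 1},
  ],
)

```text
clock: 7.15
position: [0.6556, 0.042, 0.1127]
ee_rot: [0.316, 3.124, 0.0]
force: [0.3, 1.1, -0.9]
width: 0.322
```

Run:
```python
from h import *
st=observe(); im=get_image("wrist")[:,:,::-1]; k=cam("wrist",st)
print(st["position"],st["ee_rot"],st["joints"])
cv2.imwrite("pics/h1.png",np.ascontiguousarray(im))
```

```text
[0.65556128 0.04196612 0.11269111] [3.16217756e-01 3.12365215e+00 4.56823953e-04] [ 0.32500006  0.7168267  -0.76885605  1.57032847  0.54581089  1.07771208
  0.78491166]
```

View pics/h1.png

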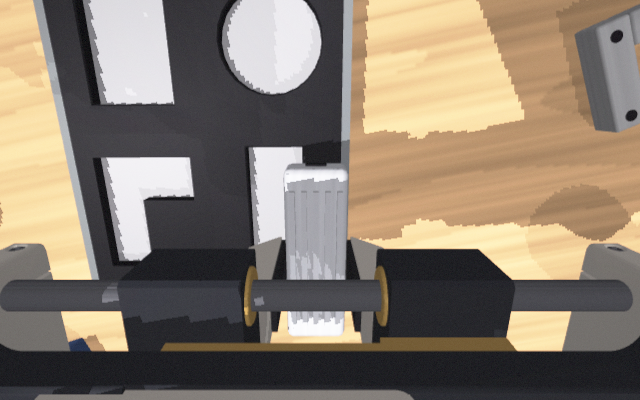

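Run:
```python
from h import *
st=observe(); k=cam("wrist",st)
print("stick ends",ray(k,[(316,167),(316,333)],.122))
q=np.array([st["position"][0],st["position"][1]])
t=np.radians(168.35);A=np.array([[np.cos(t),np.sin(t)],[-np.sin(t),np.cos(t)]])
c=np.array([.5875,-.025])
f=lambda P:((P[:,:2]-c)@A.T*1000).round(1)  # tray frame (turned by 180)
print("stick ends tray frame",f(ray(k,[(316,167),(316,333)],.122)), "tcp",f(np.array([[*q,0]])))
print("long near-end rim L, L_near rim R/L, outer right wall",f(ray(k,[(249,147),(194,157),(94,157),(354,10),(345,200)],.026)))
print("circle L/R/bottom",f(ray(k,[(220,44),(322,44),(271,96)],.026)))
```

```text
stick ends [[0.60931457 0.05253421 0.122     ]
 [0.69398065 0.03535395 0.122     ]]
stick ends tray frame [[ -5.7 -80.3]
 [-92.1 -80.6]] tcp [[-53.  -80.1]]
long near-end rim L, L_near rim R/L, outer right wall [[  -9.3  -32.5]
 [ -16.6    7.6]
 [ -16.8   79.8]
 [  78.7 -104.7]
 [ -48.6 -102.3]]
circle L/R/bottom [[ 58.4 -16.9]
 [ 58.6 -84.2]
 [ 25.6 -49.4]]
```

>>> drive_tool(
  increments=[
    {"tx": 0.0085,"ty": -0.076,"tz": 0,"turn": 0,"grip": 1},
    {"tx": 0.0085,"ty": -0.076,"tz": -0.05,"turn": 0,"grip": 1},
    {"tx": 0.0085,"ty": -0.076,"tz": -0.1,"turn": 0,"grip": 1},
    {"tx": 0.0085,"ty": -0.076,"tz": -0.14,"turn": 0,"grip": 1},
    {"tx": 0.0085,"ty": -0.076,"tz": -0.16,"turn": 0,"grip": 1},
    {"tx": 0.0085,"ty": -0.076,"tz": -0.16,"turn": 0,"grip": 1},
    {"tx": 0.0085,"ty": -0.076,"tz": -0.16,"turn": 0,"grip": 1},
  ],
)

```text
clock: 7.9
position: [0.6593, 0.0132, 0.0494]
ee_rot: [0.313, 3.123, 0.002]
force: [-0.2, 0.0, -1.6]
width: 0.327
```

Run:
```python
from h import *
st=observe(); im=get_image("wrist")[:,:,::-1]; k=cam("wrist",st)
s=get_image("side")[:,:,::-1]
a=cv2.resize(im[0:350,120:460],None,fx=1.7,fy=1.7,interpolation=2)
cv2.imwrite("pics/h2.png",a); cv2.imwrite("pics/s2.png",s)
```

```text
(no output)
```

View pics/h2.png

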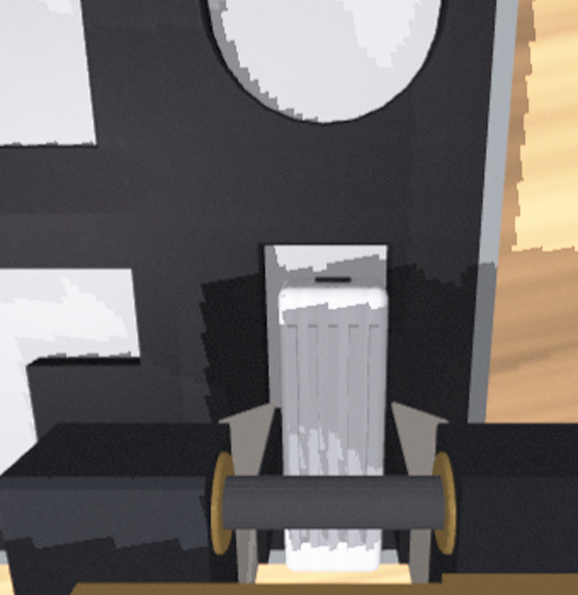

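```bash
cat >> h.py <<'E'
t=np.radians(168.35);A=np.array([[np.cos(t),np.sin(t)],[-np.sin(t),np.cos(t)]]);C=np.array([.5875,-.025])
f=lambda P:((P[:,:2]-C)@A.T*1000).round(1)
E
python3 - <<'E'
from h import *
st=observe(); k=cam("wrist",st); g=lambda P,z:f(ray(k,np.array(P)/1.7+[120,0],z))
print("tcp",f(np.array([st["position"]])))
print("stick near end L,R, far L,R",g([(279,300),(388,300),(285,568),(381,568)],.0587))
print("cutout near L,R, end ",g([(263,247),(387,247),(325,245)],.026))
print("wall outer/inner",g([(516,40),(497,40),(487,400),(469,400)],.026))
print("L right end",g([(132,270),(140,357)],.026))
print("circle bottom",g([(325,123)],.026))
E
```

```text
tcp [[-63.  -51.6]]
stick near end L,R, far L,R [[ -20.   -37.6]
 [ -20.   -66.3]
 [-103.   -37.5]
 [-103.   -66.6]]
cutout near L,R, end  [[-10.3 -29.9]
 [-10.2 -68.7]
 [ -9.6 -49.3]]
wall outer/inner [[  48.4 -103.6]
 [  48.4  -98.2]
 [ -61.4 -103.9]
 [ -61.4  -97.9]]
L right end [[-17.6  11.6]
 [-46.5  11.7]]
circle bottom [[ 26.1 -49.3]]
```

>>> drive_tool(
  increments=[
    {"tx": -0.005,"ty": -0.0056,"tz": 0,"turn": 0,"grip": 1},
    {"tx": -0.005,"ty": -0.0056,"tz": -0.01,"turn": 0,"grip": 1},
    {"tx": -0.005,"ty": -0.0056,"tz": -0.02,"turn": 0,"grip": 1},
    {"tx": -0.005,"ty": -0.0056,"tz": -0.03,"turn": 0,"grip": 1},
    {"tx": -0.005,"ty": -0.0056,"tz": -0.04,"turn": 0,"grip": 1},
    {"tx": -0.005,"ty": -0.0056,"tz": -0.046,"turn": 0,"grip": 1},
    {"tx": -0.005,"ty": -0.0056,"tz": -0.05,"turn": 0,"grip": 1},
    {"tx": -0.005,"ty": -0.0056,"tz": -0.052,"turn": 0,"grip": 1},
    {"tx": -0.005,"ty": -0.0056,"tz": -0.053,"turn": 0,"grip": 1},
    {"tx": -0.005,"ty": -0.0056,"tz": -0.053,"turn": 0,"grip": 1},
  ],
)

```text
clock: 9.0
position: [0.6577, 0.0106, 0.0288]
ee_rot: [0.314, 3.122, 0.002]
force: [-0.7, 0.2, -0.4]
width: 0.325
```

>>> drive_tool(
  increments=[
    {"tx": 0,"ty": 0,"tz": -0.001,"turn": 0,"grip": 1},
    {"tx": 0,"ty": 0,"tz": -0.002,"turn": 0,"grip": 1},
    {"tx": 0,"ty": 0,"tz": -0.002,"turn": 0,"grip": 1},
    {"tx": 0,"ty": 0,"tz": -0.002,"turn": 0,"grip": 1},
  ],
)

```text
clock: 9.4
position: [0.6578, 0.0106, 0.0287]
ee_rot: [0.314, 3.122, 0.001]
force: [-2.5, -0.8, 5.3]
width: 0.323
```

>>> drive_tool(
  increments=[
    {"tx": 0,"ty": 0,"tz": -0.001,"turn": 0,"grip": 0.25},
    {"tx": 0,"ty": 0,"tz": 0,"turn": 0,"grip": 0.1},
    {"tx": 0,"ty": 0,"tz": 0,"turn": 0,"grip": 0.1},
    {"tx": 0,"ty": 0,"tz": 0.05,"turn": 0,"grip": 0.1},
    {"tx": 0,"ty": 0,"tz": 0.15,"turn": 0,"grip": 0.1},
    {"tx": 0,"ty": 0,"tz": 0.25,"turn": 0,"grip": -0.5},
    {"tx": -0.1,"ty": 0.12,"tz": 0.35,"turn": 0.1,"grip": -1},
    {"tx": -0.2,"ty": 0.24,"tz": 0.35,"turn": 0.2,"grip": -1},
    {"tx": -0.3,"ty": 0.36,"tz": 0.35,"turn": 0.3,"grip": -1},
    {"tx": -0.4,"ty": 0.48,"tz": 0.35,"turn": 0.4,"grip": -1},
    {"tx": -0.5,"ty": 0.6,"tz": 0.35,"turn": 0.5,"grip": -1},
    {"tx": -0.545,"ty": 0.65,"tz": 0.35,"turn": 0.6,"grip": -1},
    {"tx": -0.545,"ty": 0.65,"tz": 0.35,"turn": 0.65,"grip": -1},
    {"tx": -0.545,"ty": 0.65,"tz": 0.35,"turn": 0.65,"grip": -1},
    {"tx": -0.545,"ty": 0.65,"tz": 0.35,"turn": 0.65,"grip": -1},
  ],
)

```text
clock: 10.9
position: [0.4392, 0.2715, 0.1689]
ee_rot: [-0.75, 3.046, 0.003]
force: [0.4, -0.7, 0.1]
width: 1.002
```

Run:
```python
from h import *
st=observe(); im=get_image("wrist")[:,:,::-1]; k=cam("wrist",st)
print(st["position"],st["ee_rot"],st["joints"])
o=topdown(im,k,.028,.35,.49,.18,.34,3000)
s=get_image("side")[:,:,::-1]
cv2.imwrite("pics/brick.png",np.hstack([o,cv2.resize(s[160:240,210:340],(420*130//80,420))[:,:320]*1])[:, :800]); print(o.shape)
```

```text
[0.43921817 0.2715056  0.16890362] [-0.75024912  3.04626757  0.00312953] [ 0.09630469  0.52913898 -1.05000071  1.85573487  0.52645327  1.06173143
  0.89201105]
(420, 480, 3)
```

View pics/brick.png

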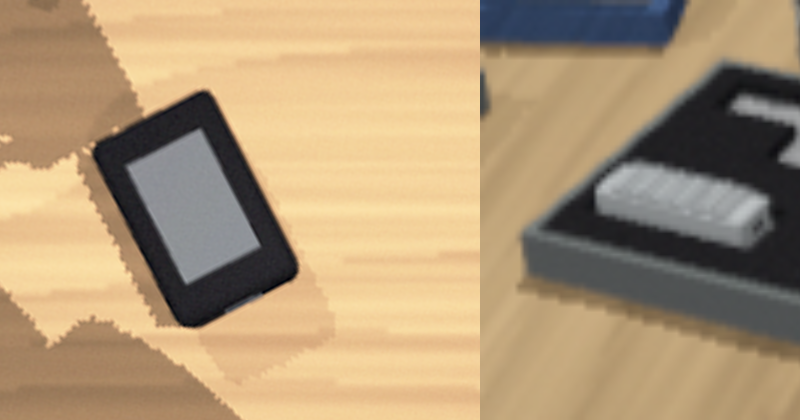

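>>> drive_tool(
  increments=[
    {"tx": -0.046,"ty": 0.008,"tz": -0.05,"turn": -0.025,"grip": -0.8},
    {"tx": -0.046,"ty": 0.008,"tz": -0.15,"turn": -0.025,"grip": -0.8},
    {"tx": -0.046,"ty": 0.008,"tz": -0.25,"turn": -0.025,"grip": -0.7},
    {"tx": -0.046,"ty": 0.008,"tz": -0.32,"turn": -0.025,"grip": -0.6},
    {"tx": -0.046,"ty": 0.008,"tz": -0.36,"turn": -0.025,"grip": -0.6},
    {"tx": -0.046,"ty": 0.008,"tz": -0.38,"turn": -0.025,"grip": -0.6},
    {"tx": -0.046,"ty": 0.008,"tz": -0.39,"turn": -0.025,"grip": -0.6},
    {"tx": -0.046,"ty": 0.008,"tz": -0.391,"turn": -0.025,"grip": -0.6},
    {"tx": -0.046,"ty": 0.008,"tz": -0.391,"turn": -0.025,"grip": -0.3},
    {"tx": -0.046,"ty": 0.008,"tz": -0.391,"turn": -0.025,"grip": 0},
    {"tx": -0.046,"ty": 0.008,"tz": -0.391,"turn": -0.025,"grip": 1},
    {"tx": -0.046,"ty": 0.008,"tz": -0.391,"turn": -0.025,"grip": 1},
    {"tx": -0.046,"ty": 0.008,"tz": -0.391,"turn": -0.025,"grip": 1},
    {"tx": -0.046,"ty": 0.008,"tz": -0.391,"turn": -0.025,"grip": 1},
    {"tx": -0.046,"ty": 0.008,"tz": -0.391,"turn": -0.025,"grip": 1},
  ],
)

```text
clock: 12.5
position: [0.4225, 0.2734, 0.0125]
ee_rot: [-0.704, 3.057, 0.003]
force: [-1.2, -0.5, 6.2]
width: 0.501
```

>>> drive_tool(
  increments=[
    {"tx": 0,"ty": 0,"tz": 0.05,"turn": 0,"grip": 1},
    {"tx": 0,"ty": 0,"tz": 0.15,"turn": 0,"grip": 1},
    {"tx": 0,"ty": 0,"tz": 0.25,"turn": 0,"grip": 1},
    {"tx": 0.03,"ty": -0.1,"tz": 0.25,"turn": -0.1,"grip": 1},
    {"tx": 0.06,"ty": -0.2,"tz": 0.25,"turn": -0.2,"grip": 1},
    {"tx": 0.1,"ty": -0.3,"tz": 0.25,"turn": -0.3,"grip": 1},
    {"tx": 0.13,"ty": -0.4,"tz": 0.25,"turn": -0.4,"grip": 1},
    {"tx": 0.16,"ty": -0.5,"tz": 0.25,"turn": -0.5,"grip": 1},
    {"tx": 0.19,"ty": -0.6,"tz": 0.25,"turn": -0.6,"grip": 1},
    {"tx": 0.22,"ty": -0.7,"tz": 0.25,"turn": -0.626,"grip": 1},
    {"tx": 0.242,"ty": -0.8,"tz": 0.25,"turn": -0.626,"grip": 1},
    {"tx": 0.242,"ty": -0.83,"tz": 0.25,"turn": -0.626,"grip": 1},
    {"tx": 0.242,"ty": -0.83,"tz": 0.22,"turn": -0.626,"grip": 1},
    {"tx": 0.242,"ty": -0.83,"tz": 0.18,"turn": -0.626,"grip": 1},
    {"tx": 0.242,"ty": -0.83,"tz": 0.14,"turn": -0.626,"grip": 1},
    {"tx": 0.242,"ty": -0.83,"tz": 0.11,"turn": -0.626,"grip": 1},
    {"tx": 0.242,"ty": -0.83,"tz": 0.094,"turn": -0.626,"grip": 1},
    {"tx": 0.242,"ty": -0.83,"tz": 0.094,"turn": -0.626,"grip": 1},
    {"tx": 0.242,"ty": -0.83,"tz": 0.094,"turn": -0.626,"grip": 1},
  ],
)

```text
clock: 14.4
position: [0.5195, -0.0581, 0.0504]
ee_rot: [0.317, 3.12, 0.001]
force: [-0.0, -0.4, -1.6]
width: 0.499
```

Run:
```python
from h import *
st=observe(); im=get_image("wrist")[:,:,::-1]; k=cam("wrist",st)
print(st["position"],st["ee_rot"],f(np.array([st["position"]])))
a=cv2.resize(im[0:350,120:580],None,fx=1.7,fy=1.7,interpolation=2)
cv2.imwrite("pics/h3.png",a)
```

```text
[ 0.51948513 -0.05814382  0.05038882] [3.16858233e-01 3.12033825e+00 6.67976166e-04] [[59.9 46.2]]
```

View pics/h3.png

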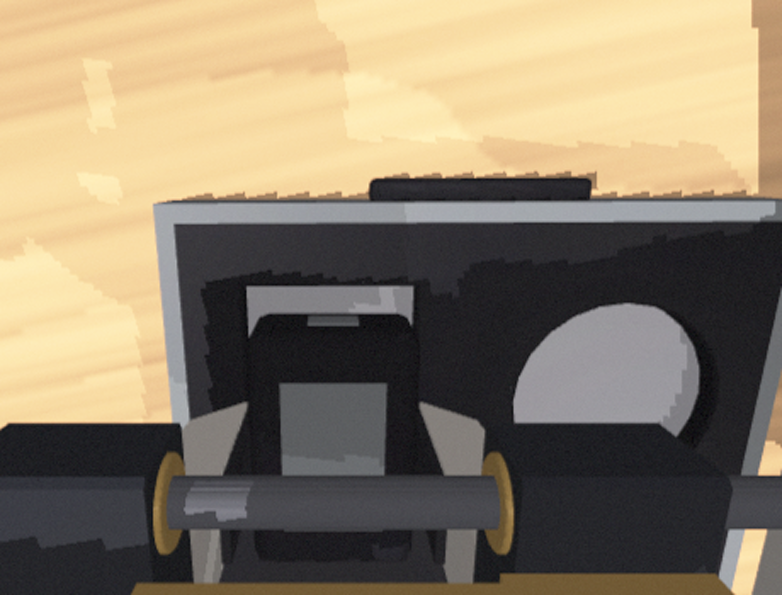

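Run:
```python
from h import *
st=observe(); k=cam("wrist",st); g=lambda P,z:f(ray(k,np.array(P)/1.7+[120,0],z))
print("brick near L,R, end; sticker",g([(249,350),(419,350),(333,322),(280,383),(386,383)],.0659))
print("cutout near L,R ",g([(247,287),(414,287)],.026))
print("wall outer L; near outer",g([(160,300),(330,201),(600,200)],.026))
```

```text
brick near L,R, end; sticker [[90.9 67.6]
 [91.  23.8]
 [98.4 46. ]
 [81.9 59.9]
 [81.9 32. ]]
cutout near L,R  [[99.6 73.4]
 [99.6 20. ]]
wall outer L; near outer [[ 95.3 101.6]
 [126.4  46.9]
 [126.7 -35.9]]
```

>>> drive_tool(
  increments=[
    {"tx": 0.0015,"ty": -0.0026,"tz": 0,"turn": 0,"grip": 1},
    {"tx": 0.0015,"ty": -0.0026,"tz": -0.01,"turn": 0,"grip": 1},
    {"tx": 0.0015,"ty": -0.0026,"tz": -0.02,"turn": 0,"grip": 1},
    {"tx": 0.0015,"ty": -0.0026,"tz": -0.03,"turn": 0,"grip": 1},
    {"tx": 0.0015,"ty": -0.0026,"tz": -0.04,"turn": 0,"grip": 1},
    {"tx": 0.0015,"ty": -0.0026,"tz": -0.047,"turn": 0,"grip": 1},
    {"tx": 0.0015,"ty": -0.0026,"tz": -0.052,"turn": 0,"grip": 1},
    {"tx": 0.0015,"ty": -0.0026,"tz": -0.054,"turn": 0,"grip": 1},
    {"tx": 0.0015,"ty": -0.0026,"tz": -0.0555,"turn": 0,"grip": 1},
    {"tx": 0.0015,"ty": -0.0026,"tz": -0.0565,"turn": 0,"grip": 1},
    {"tx": 0.0015,"ty": -0.0026,"tz": -0.0565,"turn": 0,"grip": 1},
  ],
)

```text
clock: 15.55
position: [0.5203, -0.0593, 0.0286]
ee_rot: [0.317, 3.12, -0.0]
force: [-2.5, -0.4, 6.0]
width: 0.5
```

>>> drive_tool(
  increments=[
    {"tx": 0,"ty": 0,"tz": -0.001,"turn": 0,"grip": -0.1},
    {"tx": 0,"ty": 0,"tz": 0,"turn": 0,"grip": -0.25},
    {"tx": 0,"ty": 0,"tz": 0,"turn": 0,"grip": -0.25},
    {"tx": 0,"ty": 0,"tz": 0.05,"turn": 0,"grip": -0.25},
    {"tx": 0,"ty": 0,"tz": 0.15,"turn": 0,"grip": -0.25},
    {"tx": 0,"ty": 0,"tz": 0.25,"turn": 0,"grip": -0.5},
    {"tx": 0,"ty": -0.1,"tz": 0.35,"turn": -0.1,"grip": -1},
    {"tx": 0,"ty": -0.2,"tz": 0.35,"turn": -0.2,"grip": -1},
    {"tx": 0,"ty": -0.3,"tz": 0.35,"turn": -0.3,"grip": -1},
    {"tx": 0,"ty": -0.4,"tz": 0.35,"turn": -0.4,"grip": -1},
    {"tx": 0,"ty": -0.5,"tz": 0.35,"turn": -0.5,"grip": -1},
    {"tx": 0,"ty": -0.6,"tz": 0.35,"turn": -0.6,"grip": -1},
    {"tx": 0,"ty": -0.7,"tz": 0.35,"turn": -0.7,"grip": -1},
    {"tx": 0,"ty": -0.8,"tz": 0.35,"turn": -0.8,"grip": -1},
    {"tx": 0,"ty": -0.9,"tz": 0.35,"turn": -0.9,"grip": -1},
    {"tx": 0,"ty": -0.9,"tz": 0.35,"turn": -1,"grip": -1},
    {"tx": 0,"ty": -0.9,"tz": 0.35,"turn": -1,"grip": -1},
    {"tx": 0,"ty": -0.9,"tz": 0.35,"turn": -1,"grip": -1},
  ],
)

```text
clock: 17.35
position: [0.5207, -0.4181, 0.1685]
ee_rot: [1.829, 2.548, -0.004]
force: [0.2, 0.3, 1.1]
width: 1.001
```

Run:
```python
from h import *
st=observe(); im=get_image("wrist")[:,:,::-1]; k=cam("wrist",st)
print(st["position"],st["ee_rot"],st["joints"])
o=topdown(im,k,.024,.43,.57,-.5,-.34,3000)
s=get_image("side")[:,:,::-1]
cv2.imwrite("pics/puck.png",np.hstack([o,cv2.resize(s[165:235,215:330],(320,195*1)) if 0 else cv2.resize(s[165:235,215:335],(320,420))])); print(o.shape)
```

```text
[ 0.52068469 -0.41805526  0.16845847] [ 1.82943312  2.54815125 -0.00370457] [ 0.91875237  0.6067932  -0.51900219  1.50061003  0.32377521  1.11542943
  0.66021585]Traceback (most recent call last):
  File "<stdin>", line 6, in <module>
    return _nx.concatenate(arrs, 1, dtype=dtype, casting=casting)
           ~~~~~~~~~~~~~~~^^^^^^^^^^^^^^^^^^^^^^^^^^^^^^^^^^^^^^^
ValueError: all the input array dimensions except for the concatenation axis must match exactly, but along dimension 0, the array at index 0 has size 419 and the array at index 1 has size 420
```

Run:
```python
from h import *
st=observe(); im=get_image("wrist")[:,:,::-1]; k=cam("wrist",st)
o=topdown(im,k,.024,.43,.5701,-.5,-.34,3000)
s=get_image("side")[:,:,::-1]
cv2.imwrite("pics/puck.png",np.hstack([o[:419],cv2.resize(s[165:235,215:335],(320,419))]))
```

```text
(no output)
```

View pics/puck.png

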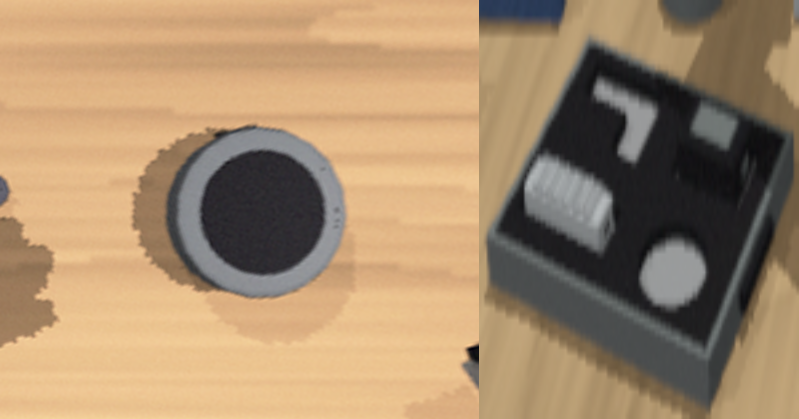

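>>> drive_tool(
  increments=[
    {"tx": -0.054,"ty": -0.024,"tz": -0.05,"turn": 0,"grip": -1},
    {"tx": -0.054,"ty": -0.024,"tz": -0.15,"turn": 0,"grip": -1},
    {"tx": -0.054,"ty": -0.024,"tz": -0.25,"turn": 0,"grip": -1},
    {"tx": -0.054,"ty": -0.024,"tz": -0.32,"turn": 0,"grip": -1},
    {"tx": -0.054,"ty": -0.024,"tz": -0.36,"turn": 0,"grip": -1},
    {"tx": -0.054,"ty": -0.024,"tz": -0.38,"turn": 0,"grip": -1},
    {"tx": -0.054,"ty": -0.024,"tz": -0.389,"turn": 0,"grip": -1},
    {"tx": -0.054,"ty": -0.024,"tz": -0.39,"turn": 0,"grip": -1},
    {"tx": -0.054,"ty": -0.024,"tz": -0.39,"turn": 0,"grip": -0.6},
    {"tx": -0.054,"ty": -0.024,"tz": -0.39,"turn": 0,"grip": -0.3},
    {"tx": -0.054,"ty": -0.024,"tz": -0.39,"turn": 0,"grip": 1},
    {"tx": -0.054,"ty": -0.024,"tz": -0.39,"turn": 0,"grip": 1},
    {"tx": -0.054,"ty": -0.024,"tz": -0.39,"turn": 0,"grip": 1},
    {"tx": -0.054,"ty": -0.024,"tz": -0.39,"turn": 0,"grip": 1},
    {"tx": -0.054,"ty": -0.024,"tz": -0.39,"turn": 0,"grip": 1},
  ],
)

```text
clock: 19.05
position: [0.4991, -0.428, 0.013]
ee_rot: [1.831, 2.546, -0.004]
force: [-0.8, 0.0, 3.1]
width: 0.624
```

>>> drive_tool(
  increments=[
    {"tx": 0,"ty": 0,"tz": 0.05,"turn": 0,"grip": 1},
    {"tx": 0,"ty": 0,"tz": 0.15,"turn": 0,"grip": 1},
    {"tx": 0,"ty": 0,"tz": 0.25,"turn": 0,"grip": 1},
    {"tx": 0.02,"ty": 0.1,"tz": 0.25,"turn": 0.1,"grip": 1},
    {"tx": 0.03,"ty": 0.2,"tz": 0.25,"turn": 0.2,"grip": 1},
    {"tx": 0.04,"ty": 0.3,"tz": 0.25,"turn": 0.3,"grip": 1},
    {"tx": 0.05,"ty": 0.4,"tz": 0.25,"turn": 0.4,"grip": 1},
    {"tx": 0.06,"ty": 0.5,"tz": 0.25,"turn": 0.5,"grip": 1},
    {"tx": 0.07,"ty": 0.6,"tz": 0.25,"turn": 0.6,"grip": 1},
    {"tx": 0.08,"ty": 0.7,"tz": 0.25,"turn": 0.7,"grip": 1},
    {"tx": 0.09,"ty": 0.8,"tz": 0.25,"turn": 0.8,"grip": 1},
    {"tx": 0.099,"ty": 0.9,"tz": 0.25,"turn": 0.9,"grip": 1},
    {"tx": 0.099,"ty": 1,"tz": 0.25,"turn": 0.995,"grip": 1},
    {"tx": 0.099,"ty": 1,"tz": 0.25,"turn": 0.995,"grip": 1},
    {"tx": 0.099,"ty": 1,"tz": 0.25,"turn": 0.995,"grip": 1},
  ],
)

```text
clock: 20.55
position: [0.5385, -0.027, 0.1129]
ee_rot: [0.318, 3.12, 0.001]
force: [1.0, -0.1, -1.1]
width: 0.622
```

>>> drive_tool(
  increments=[
    {"tx": 0,"ty": 0.08,"tz": 0,"turn": 0,"grip": 1},
    {"tx": 0,"ty": 0.156,"tz": 0,"turn": 0,"grip": 1},
    {"tx": 0,"ty": 0.156,"tz": -0.04,"turn": 0,"grip": 1},
    {"tx": 0,"ty": 0.156,"tz": -0.08,"turn": 0,"grip": 1},
    {"tx": 0,"ty": 0.156,"tz": -0.12,"turn": 0,"grip": 1},
    {"tx": 0,"ty": 0.156,"tz": -0.15,"turn": 0,"grip": 1},
    {"tx": 0,"ty": 0.156,"tz": -0.157,"turn": 0,"grip": 1},
    {"tx": 0,"ty": 0.156,"tz": -0.157,"turn": 0,"grip": 1},
    {"tx": 0,"ty": 0.156,"tz": -0.157,"turn": 0,"grip": 1},
  ],
)

```text
clock: 21.45
position: [0.5389, 0.0353, 0.0504]
ee_rot: [0.318, 3.119, 0.001]
force: [0.6, 0.1, -0.9]
width: 0.622
```

Run:
```python
from h import *
st=observe(); im=get_image("wrist")[:,:,::-1]; k=cam("wrist",st)
print(st["position"],st["ee_rot"],f(np.array([st["position"]])))
a=cv2.resize(im[0:350,80:540],None,fx=1.7,fy=1.7,interpolation=2)
cv2.imwrite("pics/h4.png",a)
```

```text
[0.53885653 0.03530448 0.05039569] [3.18267558e-01 3.11913470e+00 8.30126273e-04] [[ 59.8 -49.2]]
```

View pics/h4.png

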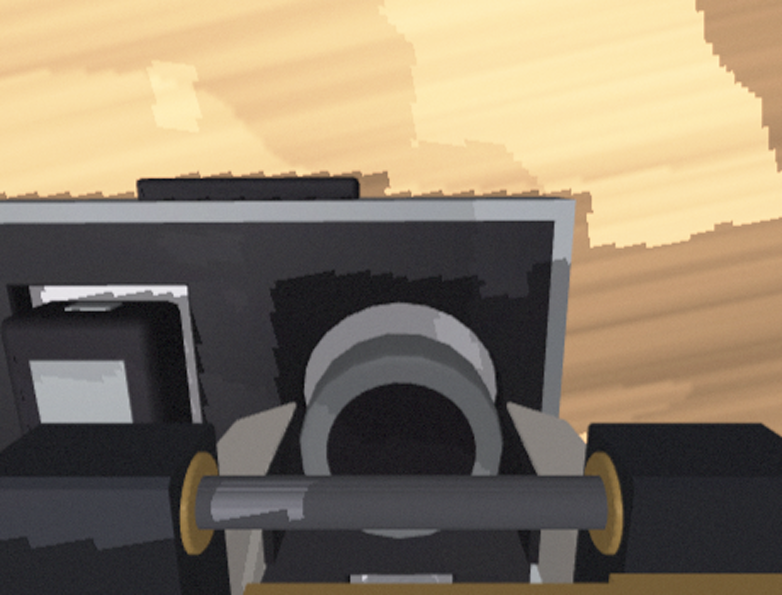

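Run:
```python
from h import *
st=observe(); k=cam("wrist",st); g=lambda P,z:f(ray(k,np.array(P)/1.7+[80,0],z))
print("puck disc near, top near, L,R",g([(401,383),(401,357),(301,445),(502,445)],.0614))
print("puck under near",g([(401,334)],.0374))
print("cutout near; L,R",g([(401,303),(304,375),(496,375)],.026))
print("wall outer R; near outer",g([(570,300),(330,200)],.026))
```

```text
puck disc near, top near, L,R [[ 80.2 -49.7]
 [ 87.6 -49.7]
 [ 61.8 -21.8]
 [ 61.7 -78. ]]
puck under near [[ 87.2 -49.7]]
cutout near; L,R [[ 94.4 -49.8]
 [ 69.8 -17.3]
 [ 69.8 -81.5]]
wall outer R; near outer [[  95.4 -104.2]
 [ 126.7  -28. ]]
```

>>> drive_tool(
  increments=[
    {"tx": -0.0025,"ty": 0,"tz": 0,"turn": 0,"grip": 1},
    {"tx": -0.0025,"ty": 0,"tz": -0.01,"turn": 0,"grip": 1},
    {"tx": -0.0025,"ty": 0,"tz": -0.02,"turn": 0,"grip": 1},
    {"tx": -0.0025,"ty": 0,"tz": -0.03,"turn": 0,"grip": 1},
    {"tx": -0.0025,"ty": 0,"tz": -0.04,"turn": 0,"grip": 1},
    {"tx": -0.0025,"ty": 0,"tz": -0.047,"turn": 0,"grip": 1},
    {"tx": -0.0025,"ty": 0,"tz": -0.052,"turn": 0,"grip": 1},
    {"tx": -0.0025,"ty": 0,"tz": -0.054,"turn": 0,"grip": 1},
    {"tx": -0.0025,"ty": 0,"tz": -0.0555,"turn": 0,"grip": 1},
    {"tx": -0.0025,"ty": 0,"tz": -0.0555,"turn": 0,"grip": 1},
    {"tx": -0.0025,"ty": 0,"tz": -0.0555,"turn": 0,"grip": 1},
  ],
)

```text
clock: 22.6
position: [0.5378, 0.0354, 0.0289]
ee_rot: [0.318, 3.119, 0.0]
force: [-3.1, -1.5, 5.1]
width: 0.626
```

>>> drive_tool(
  increments=[
    {"tx": 0,"ty": 0,"tz": -0.001,"turn": 0,"grip": -0.35},
    {"tx": 0,"ty": 0,"tz": 0,"turn": 0,"grip": -0.45},
    {"tx": 0,"ty": 0,"tz": 0,"turn": 0,"grip": -0.45},
    {"tx": 0,"ty": 0,"tz": 0.05,"turn": 0,"grip": -0.45},
    {"tx": 0,"ty": 0,"tz": 0.15,"turn": 0,"grip": -0.45},
    {"tx": 0,"ty": 0,"tz": 0.25,"turn": 0,"grip": -0.5},
    {"tx": 0.03,"ty": 0.12,"tz": 0.35,"turn": 0.1,"grip": -1},
    {"tx": 0.06,"ty": 0.24,"tz": 0.35,"turn": 0.2,"grip": -1},
    {"tx": 0.09,"ty": 0.36,"tz": 0.35,"turn": 0.3,"grip": -1},
    {"tx": 0.12,"ty": 0.48,"tz": 0.35,"turn": 0.4,"grip": -1},
    {"tx": 0.155,"ty": 0.585,"tz": 0.35,"turn": 0.4,"grip": -1},
    {"tx": 0.155,"ty": 0.585,"tz": 0.35,"turn": 0.4,"grip": -1},
    {"tx": 0.155,"ty": 0.585,"tz": 0.35,"turn": 0.4,"grip": -1},
    {"tx": 0.155,"ty": 0.585,"tz": 0.35,"turn": 0.4,"grip": -1},
  ],
)

```text
clock: 24.0
position: [0.5999, 0.2682, 0.1684]
ee_rot: [-0.336, 3.117, 0.0]
force: [-0.1, -1.0, -0.5]
width: 1.001
```

Run:
```python
from h import *
st=observe(); im=get_image("wrist")[:,:,::-1]; k=cam("wrist",st)
print(st["position"],st["ee_rot"],st["joints"])
o=topdown(im,k,.022,.54,.6801,.2,.34,3000)
s=get_image("side")[:,:,::-1]
cv2.imwrite("pics/brk.png",np.hstack([o[:419],cv2.resize(s[165:235,215:335],(380,419))]))
```

```text
[0.59988985 0.26816032 0.16841419] [-3.36276735e-01  3.11748782e+00  4.71619538e-04] [ 0.03090035  0.69754543 -0.89505706  1.51217017  0.57073468  1.20242313
  0.82940946]
```

View pics/brk.png

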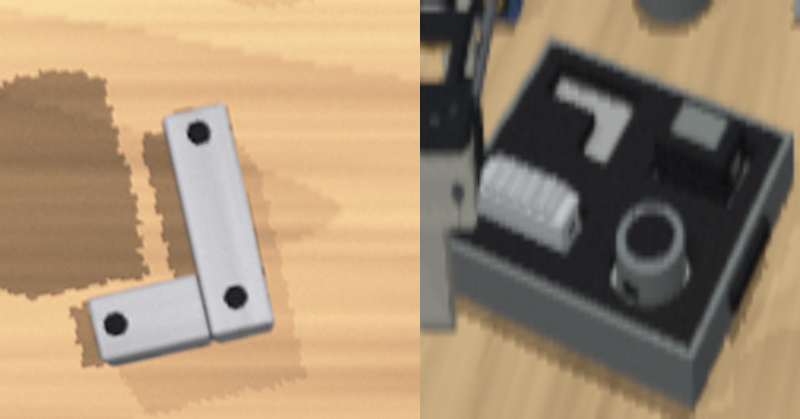

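>>> drive_tool(
  increments=[
    {"tx": 0.045,"ty": 0.004,"tz": -0.05,"turn": 0,"grip": -0.5},
    {"tx": 0.045,"ty": 0.004,"tz": -0.15,"turn": 0,"grip": -0.3},
    {"tx": 0.045,"ty": 0.004,"tz": -0.25,"turn": 0,"grip": -0.1},
    {"tx": 0.045,"ty": 0.004,"tz": -0.32,"turn": 0,"grip": 0},
    {"tx": 0.045,"ty": 0.004,"tz": -0.36,"turn": 0,"grip": 0},
    {"tx": 0.045,"ty": 0.004,"tz": -0.38,"turn": 0,"grip": 0},
    {"tx": 0.045,"ty": 0.004,"tz": -0.39,"turn": 0,"grip": 0},
    {"tx": 0.045,"ty": 0.004,"tz": -0.391,"turn": 0,"grip": 0},
    {"tx": 0.045,"ty": 0.004,"tz": -0.391,"turn": 0,"grip": 0.3},
    {"tx": 0.045,"ty": 0.004,"tz": -0.391,"turn": 0,"grip": 0.6},
    {"tx": 0.045,"ty": 0.004,"tz": -0.391,"turn": 0,"grip": 1},
    {"tx": 0.045,"ty": 0.004,"tz": -0.391,"turn": 0,"grip": 1},
    {"tx": 0.045,"ty": 0.004,"tz": -0.391,"turn": 0,"grip": 1},
    {"tx": 0.045,"ty": 0.004,"tz": -0.391,"turn": 0,"grip": 1},
    {"tx": 0.045,"ty": 0.004,"tz": -0.391,"turn": 0,"grip": 1},
  ],
  newtons=30,
)

```text
clock: 25.6
position: [0.6185, 0.2692, 0.0129]
ee_rot: [-0.334, 3.117, 0.001]
force: [-1.0, -0.9, 5.0]
width: 0.238
```

>>> drive_tool(
  increments=[
    {"tx": 0,"ty": 0,"tz": 0.05,"turn": 0,"grip": 1},
    {"tx": 0,"ty": 0,"tz": 0.15,"turn": 0,"grip": 1},
    {"tx": 0,"ty": 0,"tz": 0.25,"turn": 0,"grip": 1},
    {"tx": 0.01,"ty": -0.1,"tz": 0.25,"turn": -0.05,"grip": 1},
    {"tx": 0.02,"ty": -0.2,"tz": 0.25,"turn": -0.1,"grip": 1},
    {"tx": 0.03,"ty": -0.3,"tz": 0.25,"turn": -0.15,"grip": 1},
    {"tx": 0.04,"ty": -0.4,"tz": 0.25,"turn": -0.2,"grip": 1},
    {"tx": 0.05,"ty": -0.5,"tz": 0.25,"turn": -0.25,"grip": 1},
    {"tx": 0.0625,"ty": -0.6,"tz": 0.25,"turn": -0.3,"grip": 1},
    {"tx": 0.0625,"ty": -0.7,"tz": 0.25,"turn": -0.35,"grip": 1},
    {"tx": 0.0625,"ty": -0.8,"tz": 0.25,"turn": -0.398,"grip": 1},
    {"tx": 0.0625,"ty": -0.9,"tz": 0.25,"turn": -0.398,"grip": 1},
    {"tx": 0.0625,"ty": -0.932,"tz": 0.25,"turn": -0.398,"grip": 1},
    {"tx": 0.0625,"ty": -0.932,"tz": 0.22,"turn": -0.398,"grip": 1},
    {"tx": 0.0625,"ty": -0.932,"tz": 0.17,"turn": -0.398,"grip": 1},
    {"tx": 0.0625,"ty": -0.932,"tz": 0.12,"turn": -0.398,"grip": 1},
    {"tx": 0.0625,"ty": -0.932,"tz": 0.094,"turn": -0.398,"grip": 1},
    {"tx": 0.0625,"ty": -0.932,"tz": 0.094,"turn": -0.398,"grip": 1},
    {"tx": 0.0625,"ty": -0.932,"tz": 0.094,"turn": -0.398,"grip": 1},
  ],
)

```text
clock: 27.5
position: [0.6438, -0.1026, 0.0511]
ee_rot: [0.316, 3.118, -0.001]
force: [1.5, 0.1, -1.1]
width: 0.238
```

Run:
```python
from h import *
st=observe(); im=get_image("wrist")[:,:,::-1]; k=cam("wrist",st)
print(st["position"],st["ee_rot"],f(np.array([st["position"]])))
a=cv2.resize(im[0:350,120:580],None,fx=1.7,fy=1.7,interpolation=2)
cv2.imwrite("pics/h5.png",a)
```

```text
[ 0.64383256 -0.10258175  0.05112556] [ 3.16402530e-01  3.11798731e+00 -6.70873462e-04] [[-70.8  64.6]]
```

View pics/h5.png

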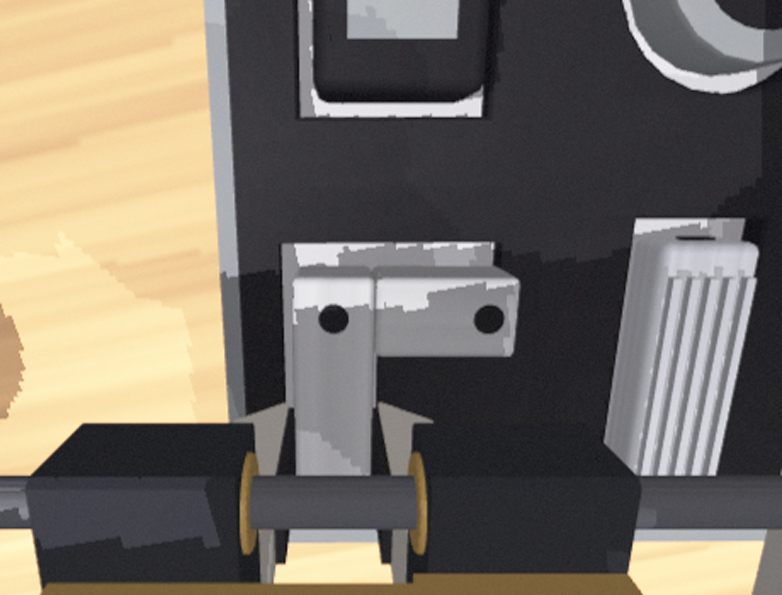

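Run:
```python
from h import *
st=observe(); k=cam("wrist",st); g=lambda P,z:f(ray(k,np.array(P)/1.7+[120,0],z))
print("bracket L, R, armR, near, shortarm far",g([(294,330),(517,330),(376,330),(333,277),(450,356)],.0602))
print("screws",g([(333,319),(488,319)],.0602))
print("bracket under near/R corner",g([(333,268),(516,275)],.0382))
print("cutout near L, R",g([(283,244),(495,244),(400,242)],.026))
print("wall L outer", g([(205,40)],.026), "brick cut far", g([(390,117)],.026), "brick far end top",g([(395,100)],.044),"puck..stick near",g([(700,243)],.038))
```

```text
bracket L, R, armR, near, shortarm far [[-36.3  74.9]
 [-36.2  15.3]
 [-36.3  53. ]
 [-22.   64.5]
 [-43.6  32.8]]
screws [[-33.3  64.5]
 [-33.2  23.3]]
bracket under near/R corner [[-23.3  64.5]
 [-25.3   9.9]]
cutout near L, R [[-17.7  80.2]
 [-17.7  13.5]
 [-17.1  43.4]]
wall L outer [[ 40.1 101.1]] brick cut far [[19.6 47.6]] brick far end top [[22.4 48.1]] puck..stick near [[-15.8 -43.3]]
```

>>> drive_tool(
  increments=[
    {"tx": 0,"ty": -0.0033,"tz": 0,"turn": 0,"grip": 1},
    {"tx": 0,"ty": -0.0033,"tz": -0.01,"turn": 0,"grip": 1},
    {"tx": 0,"ty": -0.0033,"tz": -0.02,"turn": 0,"grip": 1},
    {"tx": 0,"ty": -0.0033,"tz": -0.03,"turn": 0,"grip": 1},
    {"tx": 0,"ty": -0.0033,"tz": -0.04,"turn": 0,"grip": 1},
    {"tx": 0,"ty": -0.0033,"tz": -0.048,"turn": 0,"grip": 1},
    {"tx": 0,"ty": -0.0033,"tz": -0.053,"turn": 0,"grip": 1},
    {"tx": 0,"ty": -0.0033,"tz": -0.055,"turn": 0,"grip": 1},
    {"tx": 0,"ty": -0.0033,"tz": -0.0565,"turn": 0,"grip": 1},
    {"tx": 0,"ty": -0.0033,"tz": -0.0575,"turn": 0,"grip": 1},
    {"tx": 0,"ty": -0.0033,"tz": -0.0575,"turn": 0,"grip": 1},
  ],
)

```text
clock: 28.65
position: [0.6441, -0.1041, 0.0289]
ee_rot: [0.317, 3.117, -0.001]
force: [-1.9, -0.9, 3.2]
width: 0.231
```

>>> drive_tool(
  increments=[
    {"tx": 0,"ty": -0.0015,"tz": -0.001,"turn": 0,"grip": 0.4},
    {"tx": 0,"ty": 0,"tz": 0,"turn": 0,"grip": 0.28},
    {"tx": 0,"ty": 0,"tz": 0,"turn": 0,"grip": 0.28},
    {"tx": 0,"ty": 0,"tz": 0.03,"turn": 0,"grip": 0.28},
    {"tx": 0,"ty": 0,"tz": 0.1,"turn": 0,"grip": 0.28},
    {"tx": 0,"ty": 0,"tz": 0.2,"turn": 0,"grip": 0},
    {"tx": -0.05,"ty": 0,"tz": 0.32,"turn": 0,"grip": 0},
    {"tx": -0.1,"ty": 0.1,"tz": 0.44,"turn": 0,"grip": -0.5},
    {"tx": -0.1,"ty": 0.2,"tz": 0.5,"turn": 0,"grip": -0.5},
    {"tx": -0.1,"ty": 0.2,"tz": 0.5,"turn": 0,"grip": -0.5},
    {"tx": -0.1,"ty": 0.2,"tz": 0.5,"turn": 0,"grip": -0.5},
  ],
)

```text
clock: 29.75
position: [0.6047, -0.0212, 0.2316]
ee_rot: [0.31, 3.114, 0.0]
force: [0.8, 0.2, 0.3]
width: 0.738
```

Run:
```python
from h import *
st=observe(); im=get_image("wrist")[:,:,::-1]; k=cam("wrist",st); print(st["position"],st["force"])
o=topdown(im,k,.026,.45,.73,-.16,.11,1650)
s=get_image("side")[:,:,::-1]; s=cv2.resize(s[160:240,210:340],(340,209),interpolation=2)
c=get_image("scene")[:,:,::-1]; c=cv2.resize(c[140:280,180:460],(340,170),interpolation=2)
b=np.zeros((o.shape[0],340,3),np.uint8); b[:209]=s; b[215:385]=c
cv2.imwrite("pics/fin.png",np.hstack([o,b])); print(o.shape)
```

```text
[ 0.60470213 -0.0211793   0.23162605] [0.79784978 0.1968807  0.3301961 ]
(461, 445, 3)
```

View pics/fin.png

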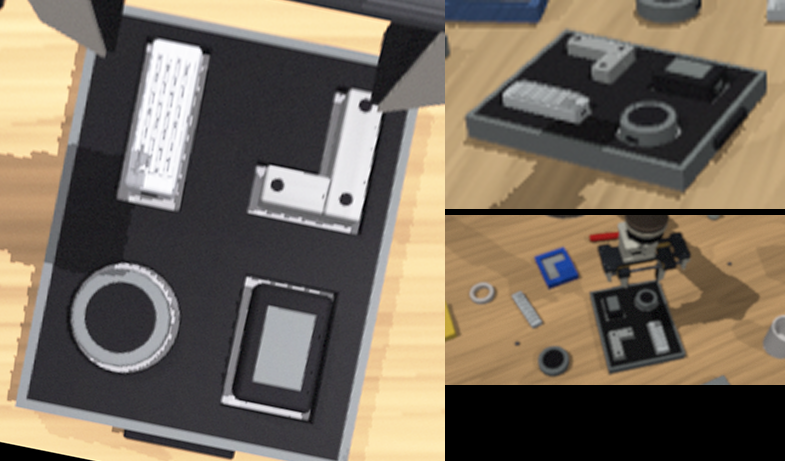

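```bash
python3 -c "
from cell import *
print(sign_off())"
```

```text
the job is handed in; nothing more can be done
None
```

The stick, brick, puck and bracket are packed into their foam cutouts in that order, and the job is handed in at about 30 s of the 96 s allowed. I lowered each one until it touched the cutout floor with a force of 3–6 N, then opened the jaws just wide enough to let go and lifted straight up.

- **Seating:** when the forces rose, the heights matched an underside about 16 mm above the table, which is the cutout floor. In the last wrist, side and scene pictures all four look level inside their cutouts.
- **Look-alikes:** I did not touch the long stick or the large puck, and the scene picture shows both still lying on the table.
- **Hand-in state:** the gripper was about 0.23 m up and touching nothing. `sign_off()` gives no verdict, so I can't confirm how it was judged.
- **Disagreements:** the first tray position differed by up to about 5 mm between the cameras. Close wrist pictures during the placings moved my estimate of the tray by about 1.4 mm, and I corrected each part by 1–3 mm before lowering it.

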